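# Pin the toothed pulley and press the keyed shaft home in its hub

## Task

The toothed pulley turns freely on its blue bearing stand, so first take the pin with the red knob out of the wooden block and push it fully down into the hole in the pulley's face, locking the pulley to the stand. Then take the keyed steel shaft out of the block, lower it into the hub, turn it until its key slips into the keyway and keep pushing against the spring until its collar sits on the hub. Finish while still gripping the shaft and pressing it home, and leave the other loose things undisturbed.

Things in the scene. Friction and masses are not known exactly. Their poses are not given: they have to be found in the camera images.
- pin_knob (a point): Centre of the locking pin's red knob (upright cylinder, 16 mm diameter, 24 mm high). Below it a steel rod of 8 mm diameter reaches down 42 mm, its end tapered over the last 3 mm. The pin stands in the wooden block, knob resting on the block's top (knob centre 60 mm above the table). 40 g; z up along the pin.
- pin_shoulder (a point): the pin's axis at the underside of the red knob, 12 mm below the knob's centre.
- lock_hole (a point): Mouth of the locking hole (10.5 mm wide, brass bush) in the pulley's face, 68 mm above the table, 38 mm from the pulley's axis. It runs on through the pulley into a 10 mm hole in the stand, 44 mm deep in all, the two in line at the start. Pin home: its knob rests on the face here. The hub, 8 mm higher than the face, begins 18 mm from the hole's centre. Screw heads 3 mm high ring the hub.
- hub_mouth (a point): Centre of the bore's mouth on top of the pulley's hub (40 mm across), 76 mm above the table; z up. Bore 22 mm in diameter; keyway 8 mm wide, reaching 15.5 mm from the axis towards this point's +x, open from top to bottom of the 26 mm high hub. Locking hole towards its -x. Pulley 102 mm across; a speed pickup stands behind it, towards the stand's +x, lower than 68 mm.
- pulley (a joint): Turn of the pulley on its bearing, rad, counter-clockwise from above; starts near 0, where the locking hole is over the hole in the stand. Almost frictionless: unpinned it is dragged round by whatever turns on it; pinned it has about 0.06 rad of play each way.
- thrust_cup (a joint): how far the brass thrust cup in the bore is pressed down, m. It rests at 0 with its top 28 mm below the hub's mouth; a spring pushes it up with 4 N at 0 and 12 N at 0.012, where the shaft is home; it lifts the shaft again when that is not held down.
- shaft_shank (a point): Centre of the shaft's square shank (20 x 20 mm, sides along its x and y, 40 mm high; grip it across two sides), 88 mm above the table at first. 300 g. Below: collar, 38 mm diameter, 20 mm high, resting on the block; then the plug, 20 mm diameter, 40 mm long, end tapered over 4 mm. Key 6 mm wide, towards this point's +x, out to 14 mm from the axis, from 8 to 34 mm above the plug's end.
- shaft_collar (a point): the shaft's axis at the underside of the collar, 40 mm below the shank's centre; x towards the key. Home, it coincides with hub_mouth, with the two x axes in line.
- kit_block: wooden block, 64 mm (its x) by 136 mm (its y) by 48 mm high, fixed; origin at the centre of its underside. The shaft stands in a 31 mm hole at its y = +33 mm, the pin in a 10.5 mm hole at y = -33 mm.
- stand: the bearing stand, blue casting bolted down, foot 116 mm across, origin at the centre of its underside; the pulley turns on top of it about the stand's z.
- gland_0: black cable gland, 31 mm high, loose, not to be disturbed
- gland_1: black cable gland, 31 mm high, loose, not to be disturbed
- bolt_0: steel bolt, 63 mm long, lying, loose, not to be disturbed
- bolt_1: steel bolt, 53 mm long, lying, loose, not to be disturbed
- driver_flat: screwdriver with red handle, 230 mm long, lying, loose, not to be disturbed
- hex_key: black hex key, 110 mm long, lying, loose, not to be disturbed
- brass_weight_100_2: small brass weight, 36 mm high, loose, not to be disturbed

How it is judged (in metres and radians):
On the way, in this order (a step that is already met when the one before it is completed fails the run):
1. the locking pin is pushed fully down into the pulley and the stand, while the shaft is still away from the hub (z of pin_shoulder in the frame of lock_hole below 0.0025 m and horizontal distance between pin_shoulder and lock_hole below 0.003 m and horizontal distance between shaft_collar and hub_mouth above 0.03 m), for 0.2 s.
2. the shaft's key has slipped into the keyway: the collar's underside is less than 27 mm above the hub, shaft in line with the bore (z of shaft_collar in the frame of hub_mouth below 0.027 m and horizontal distance between shaft_collar and hub_mouth below 0.003 m and angle between the x axis of shaft_collar and the x axis of hub_mouth, either way round below 0.3 rad), for 0.1 s.
At the end, for the whole second after the job is handed in: Collar on the hub (gap < 2 mm, axis within 2.5 mm, upright within 0.06 rad, key in keyway), thrust cup down > 9.5 mm, shaft still held by its shank through the last second; locking pin home (knob < 2.5 mm above the face, within 3 mm of the hole), pulley within 0.1 rad of 0 (z of shaft_collar in the frame of hub_mouth below 0.002 m and horizontal distance between shaft_collar and hub_mouth below 0.0025 m and angle between the x axis of shaft_collar and the x axis of hub_mouth, either way round below 0.3 rad and angle between shaft_collar's own z axis and vertical below 0.06 rad and value of joint thrust_cup above 0.0095 m and contact force between the fingers and shaft above 2 N and distance between the grasp point and shaft_shank below 0.034 m and z of pin_shoulder in the frame of lock_hole below 0.0025 m and horizontal distance between pin_shoulder and lock_hole below 0.003 m and value of joint pulley between -0.1 and 0.1 rad); the arm keeps its last pose, push and grip.
It fails at once if a loose part or tool lying around (gland, bolt, screwdriver, hex key, small weight) is moved more than 3 cm (distance of any of gland_0, gland_1, bolt_0, bolt_1, driver_flat, hex_key, brass_weight_100_2 from where it was at the start of the episode above 0.03 m).
It also fails if it takes over 61 s, if anything falls off the work surface, if the arm or the gripper's body presses on something with over 40 N, if the wrist force passes 120 N, or if a joint passes its speed limit or range.

## Robot

A 6-joint arm with a two-finger parallel gripper is mounted at the origin on a cart in front of the work surface, level with it; the furniture and walls round the work are solid. World frame = base frame: x ahead of the robot, y to its left, z up, the work surface at z = 0. Lengths are in m, angles in degrees, forces in N, time in s.
With the tool pointing down it reaches from about 0.375 to 0.9 m from the base axis. Payload 3.1 kg.
Tool frame: the origin (TCP) lies at the very end of the fingers, on their centre line; the grasp point (between the pads) lies grip_point_offset behind it (grip_point_offset is the distance from the TCP to the grasp point, in m); z points along the fingers, y is the line along which they close (so a half turn about z gives the same grasp; the last joint's range is limited). The gripper opens to 87 mm and grips with 3 to 60 N. Pads are 19 mm wide; open, the fingers measure 117 mm over their backs; the gripper's body (75 mm by 190 mm) begins 51 mm behind the grasp point.
Start: joints at [59.043, 30.224, 82.088, -0, 67.689, -10.227], TCP at [0.221, 0.585, 0.223] pointing down, gripper open.
Joint ranges: [-176.69, 176.69], [-43.24, 126.21], [12.49, 139.97], [-82, 262], [0, 151.66], [-163.58, 163.58]. Speed limits (degrees/s): [159.86, 159.86, 180, 180, 180, 180].

## Interface

Orientations are given as a 3x3 rotation matrix whose columns are the frame's x, y, z axes.
In Python, from rig import * gives the robot as it stands.
- The arm moves only by the tool move_arm, never from a script. Its argument "increments" is a list of rows, each a list of 3 entries, a list of its own where there are three numbers: the shift along the tool's x, y, z in units of 30 mm (1.0 is 30 mm), then the turn, a rotation vector about the tool's x, y, z in units of 120 degrees (1.0 is 120 degrees), then the closure, from 0 (fully open) to 1 (shut). A call has 1 to 20 rows; each row shifts and turns the commanded pose from where the row before left it, along the tool's axes as they then stand; what a row does not reach is not made up. A row lasts 1/12 s, in which the tool goes at most 41.7 mm and 7.16 degrees, less where a joint would pass 70% of its speed; a pose out of reach is approached as far as the arm can. A call with a number of a shift or a turn outside -1 to 1 is refused whole. A call with a gripper value outside its range is refused whole. The fingers move at their own pace and stop on an object; the grip force is fixed at half the most. Time passes only in rows, so rows that do not move let the fingers close. It gives the time, the measured TCP pose, the force, the opening and the grip force at its end, in the units of the state.
- read_state(): the state, without advancing time (a new reading comes with each control period).
- capture(name): name is "scene" or "top" or "wrist"; returns a dict with "img" (480x640x3 uint8, red, green, blue), "mtx" (3x3 intrinsics, pixels), "eye" and "rotation" of the camera in the world. Camera axes: x right, y down, z forward; pixel columns grow to the right and rows downward; lengths in m; the calibration is good to about 2 mm. A picture is of the moment at which its call begins. There is no depth.
- hand_in(): hands the job in; it is judged then, once.
Trained networks look in a picture, given as the dict that the camera call returned (one of the last four; its "shot" number tells which), for a name from the list of things; names that differ only in an ending like _2 or _b are one class to them, and where a whole thing is asked for, a point or a joint stands for the part that bears it (a point fixed in the world has none). Each returns a list of dicts, best first, with "confidence" (0 to 1); they miss things now and then, are a little off and sometimes report something else, mostly with a low value. They report only what shows in the picture. A call takes as long as a camera call.
- search_frame(picture, label): "extent" ([left, top, right, bottom] as shares, 0 to 1, of the picture: columns of its width, rows of its height, round what is visible of it).
- pinpoint(picture, label): "xy" ([column, row] as shares, 0 to 1, of the picture: columns of its width, rows of its height: a listed point, or the origin of a listed thing).
The state is a dict: "time_s": time; "joint_positions": joint angles; "qvel": joint speeds; "tau": joint torques, N m; "position": TCP position; "tcp_rot": TCP orientation; "force": force on the tool from outside, world axes, zero at the start; "moment": the same for the moment, N m; "opening": opening from 0.0 (shut) to 1.0 (fully open); "grasp_force": force on a finger pad.
Only numpy, scipy, OpenCV 4.12 (cv2) and the standard library are available. Lean on these libraries where they do the work, as an engineer would, in place of code of your own. Each camera call takes 0.05 s, during which the arm holds its last target. There are 200 camera calls.

## Working session

There is one attempt and no reset: what is moved stays moved. The work goes in short steps, Python scripts to look and compute and a tool call to move; the robot and the scene stay as the last step left them, time stands still between calls to the robot, and variables do not carry over. Pictures are saved under pics/ and viewed, at most 10 in all, crops included, and the job is handed in when it is done.

Besides the shell and the picture viewer there is one more tool, called after ">>>" as name([rows], argument=value, ...), one row to a line, values as JSON. move_arm: Moves the arm, as the interface text tells. Its arguments: {"type":"object","properties":{"increments":{"type":"array"}},"required":["increments"]}

```bash
mkdir -p pics; cat > h.py <<'E'
from rig import *
import numpy as np, cv2
def ray(c,xy):
    p=np.array([xy[0]*640,xy[1]*480,1.]);d=np.array(c['rotation'])@np.linalg.inv(np.array(c['mtx']))@p
    return np.array(c['eye']),d
def at(c,xy,z):
    e,d=ray(c,xy);return e+d*(z-e[2])/d[2]
def proj(c,P):
    q=np.array(c['mtx'])@(np.array(c['rotation']).T@(np.array(P)-np.array(c['eye'])));return q[:2]/q[2]
def save(c,n,crop=None,s=1):
    im=c['img'][...,::-1]
    if crop: im=im[crop[1]:crop[3],crop[0]:crop[2]]
    cv2.imwrite('pics/'+n,cv2.resize(im,None,fx=s,fy=s))
Z={'pin_knob':.06,'lock_hole':.068,'hub_mouth':.076,'shaft_shank':.088,'shaft_collar':.048,'kit_block':0,'stand':0,'gland_0':.015,'bolt_0':.005,'driver_flat':.012,'hex_key':.003,'brass_weight_100_2':.018}
E
python3 - <<'E'
from h import *
np.set_printoptions(precision=4,suppress=True)
s=read_state();print(s['time_s'],s['position'],s['tcp_rot'],s['opening'],grip_point_offset)
for n in ['top','scene']:
    c=capture(n);save(c,n+'0.png');print(n,c['eye'])
    for k,z in Z.items():
        for r in pinpoint(c,k)[:2]:
            print(k,round(r['confidence'],2),np.round(np.array(r['xy'])*[640,480]),at(c,r['xy'],z))
E
```

```text
0.0 [0.2208 0.5839 0.2215] [[-0.9353  0.354  -0.0011]
 [ 0.354   0.9353 -0.0019]
 [ 0.0004 -0.0021 -1.    ]] 1.0008424624504735 0.0187
top [ 0.2924 -0.2692  1.053 ]
pin_knob 0.4 [378. 225.] [ 0.516  -0.4225  0.06  ]
lock_hole 0.85 [282. 238.] [ 0.4872 -0.207   0.068 ]
hub_mouth 0.71 [280. 219.] [ 0.5271 -0.2027  0.076 ]
shaft_shank 0.59 [353. 221.] [ 0.5197 -0.364   0.088 ]
shaft_collar 0.63 [350. 228.] [ 0.5124 -0.359   0.048 ]
shaft_collar 0.32 [286. 226.] [ 0.5191 -0.213   0.048 ]
kit_block 0.9 [365. 230.] [ 0.517  -0.3999  0.    ]
stand 0.84 [283. 226.] [ 0.5295 -0.2031  0.    ]
gland_0 0.7 [211. 225.] [ 0.5285 -0.0342  0.015 ]
gland_0 0.52 [192. 218.] [0.5472 0.0113 0.015 ]
bolt_0 0.66 [185. 240.] [0.4945 0.0268 0.005 ]
bolt_0 0.57 [227. 198.] [ 0.5979 -0.0682  0.005 ]
driver_flat 0.66 [331. 297.] [ 0.3596 -0.3168  0.012 ]
hex_key 0.6 [285. 314.] [ 0.3206 -0.2094  0.003 ]
brass_weight_100_2 0.58 [429. 206.] [ 0.5715 -0.5494  0.018 ]
scene [-0.2355 -0.8259  0.5033]
pin_knob 0.53 [409. 251.] [ 0.5216 -0.4268  0.06  ]
pin_knob 0.39 [305. 224.] [ 0.4968 -0.1582  0.06  ]
lock_hole 0.
[... 201 characters left out ...]
8 ]
shaft_collar 0.63 [322. 289.] [ 0.3094 -0.3651  0.048 ]
kit_block 0.65 [321. 227.] [ 0.6035 -0.1169  0.    ]
kit_block 0.62 [396. 271.] [ 0.5213 -0.3993  0.    ]
gland_0 0.58 [274. 224.] [ 0.5206 -0.0252  0.015 ]
gland_0 0.52 [280. 229.] [ 0.5039 -0.0617  0.015 ]
bolt_0 0.62 [307. 225.] [ 0.5846 -0.0845  0.005 ]
bolt_0 0.41 [256. 227.] [0.4911 0.0139 0.005 ]
driver_flat 0.83 [323. 291.] [ 0.3497 -0.3329  0.012 ]
driver_flat 0.73 [477. 282.] [ 0.5646 -0.5634  0.012 ]
hex_key 0.65 [266. 284.] [ 0.3071 -0.2109  0.003 ]
hex_key 0.37 [396. 271.] [ 0.5182 -0.401   0.003 ]
brass_weight_100_2 0.62 [478. 284.] [ 0.5499 -0.5709  0.018 ]
brass_weight_100_2 0.23 [280. 230.] [ 0.5001 -0.0685  0.018 ]
```

```bash
python3 - <<'E'
import cv2
a=cv2.imread('pics/top0.png')[160:340,160:460];cv2.imwrite('pics/top0c.png',cv2.resize(a,None,fx=2.6,fy=2.6,interpolation=3))
a=cv2.imread('pics/scene0.png')[170:330,220:500];cv2.imwrite('pics/scene0c.png',cv2.resize(a,None,fx=2.8,fy=2.8,interpolation=3))
E
```

```text
(no output)
```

View pics/top0c.png

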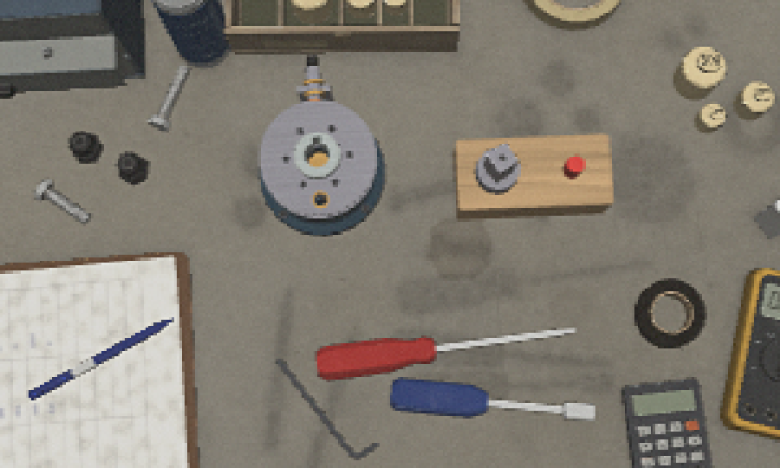

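View pics/scene0c.png

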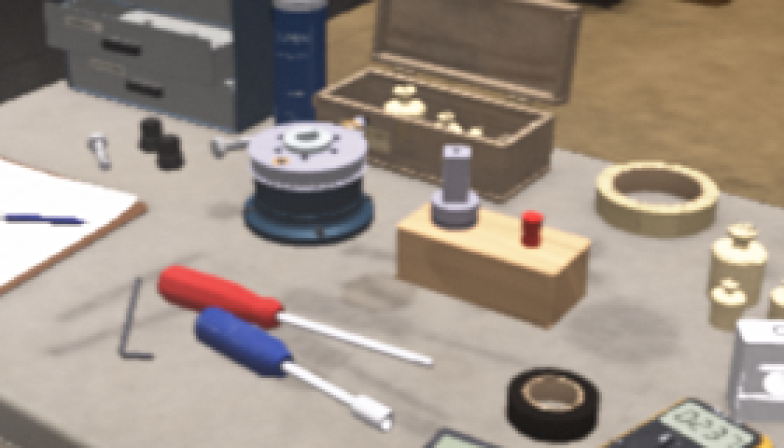

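>>> move_arm([
  [[-0.64,-0.62,-0.09],[0,0,0],0.3],
  [[-0.64,-0.62,-0.09],[0,0,0],0.3],
  [[-0.64,-0.62,-0.09],[0,0,0],0.3],
  [[-0.64,-0.62,-0.09],[0,0,0],0.3],
  [[-0.64,-0.62,-0.09],[0,0,0],0.3],
  [[-0.64,-0.62,-0.09],[0,0,0],0.3],
  [[-0.64,-0.62,-0.09],[0,0,0],0.3],
  [[-0.64,-0.62,-0.09],[0,0,0],0.3],
  [[-0.64,-0.62,-0.09],[0,0,0],0.3],
  [[-0.64,-0.62,-0.09],[0,0,0],0.3],
  [[-0.64,-0.62,-0.09],[0,0,0],0.3],
  [[-0.64,-0.62,-0.09],[0,0,0],0.3],
  [[-0.64,-0.62,-0.09],[0,0,0],0.3],
  [[-0.64,-0.62,-0.09],[0,0,0],0.3],
  [[-0.64,-0.62,-0.09],[0,0,0],0.3],
  [[-0.64,-0.62,-0.09],[0,0,0],0.3],
  [[-0.64,-0.62,-0.09],[0,0,0],0.3],
  [[-0.64,-0.62,-0.09],[0,0,0],0.3],
  [[-0.64,-0.62,-0.09],[0,0,0],0.3],
  [[-0.64,-0.62,-0.09],[0,0,0],0.3],
])

```text
time_s: 2.97
position: [0.4491, 0.0994, 0.2769]
tcp_rot: [[-0.935, 0.354, 0.001], [0.354, 0.935, 0.0], [-0.001, 0.0, -1.0]]
force: [0.7, 1.4, -0.2]
opening: 0.7
grasp_force: 0.0
```

>>> move_arm([
  [[-0.5,-1,0],[0,0,0],0.3],
  [[-0.5,-1,0],[0,0,0],0.3],
  [[-0.5,-1,0],[0,0,0],0.3],
  [[-0.5,-1,0],[0,0,0],0.3],
  [[-0.5,-1,0],[0,0,0],0.3],
  [[-0.5,-1,0],[0,0,0],0.3],
  [[-0.5,-1,0],[0,0,0],0.3],
  [[-0.5,-1,0],[0,0,0],0.3],
  [[-0.5,-1,0],[0,0,0],0.3],
  [[-0.5,-1,0],[0,0,0],0.3],
  [[-0.5,-1,0],[0,0,0],0.3],
  [[-0.5,-1,0],[0,0,0],0.3],
  [[-0.5,-1,0],[0,0,0],0.3],
  [[-0.5,-1,0],[0,0,0],0.3],
  [[-0.5,-1,0],[0,0,0],0.3],
])

```text
time_s: 4.22
position: [0.4997, -0.4015, 0.2765]
tcp_rot: [[-0.935, 0.354, 0.0], [0.354, 0.935, 0.0], [-0.0, 0.0, -1.0]]
force: [0.0, -0.5, 1.1]
opening: 0.7
grasp_force: 0.0
```

>>> move_arm([
  [[0,0,0],[0,0,0.058],0.3],
  [[0,0,0],[0,0,0.058],0.3],
  [[0,0,0],[0,0,0.058],0.3],
  [[0,0,0],[0,0,0.058],0.3],
  [[0,0,0],[0,0,0.058],0.3],
  [[0,0,0],[0,0,0.058],0.3],
  [[0,0,0],[0,0,0.058],0.3],
  [[0,0,0],[0,0,0.058],0.3],
  [[0,0,0],[0,0,0.058],0.3],
  [[0,0,0],[0,0,0.058],0.3],
  [[0,0,0],[0,0,0.058],0.3],
  [[0,0,0],[0,0,0.058],0.3],
  [[0,0,0],[0,0,0.058],0.3],
  [[0,0,0],[0,0,0.058],0.3],
  [[0,0,0],[0,0,0.058],0.3],
  [[0,0,0],[0,0,0.058],0.3],
  [[0,0,0],[0,0,0.058],0.3],
  [[0,0,0],[0,0,0.058],0.3],
  [[0,0,0],[0,0,0.058],0.3],
  [[0,0,0],[0,0,0.058],0.3],
])

```text
time_s: 5.88
position: [0.4998, -0.3998, 0.2765]
tcp_rot: [[0.941, 0.338, -0.0], [0.338, -0.941, 0.0], [-0.0, -0.0, -1.0]]
force: [-0.3, -0.6, 0.2]
opening: 0.703
grasp_force: 0.0
```

>>> move_arm([
  [[0,0,0],[0,0,0.058],0.3],
  [[0,0,0],[0,0,0.058],0.3],
  [[0,0,0],[0,0,0.05],0.3],
  [[0,0,0],[0,0,0],0.5],
])

```text
time_s: 6.22
position: [0.4998, -0.3998, 0.2765]
tcp_rot: [[1.0, 0.001, -0.0], [0.001, -1.0, 0.0], [-0.0, -0.0, -1.0]]
force: [0.6, -0.6, 0.3]
opening: 0.671
grasp_force: 0.0
```

```bash
python3 - <<'E'
from h import *
np.set_printoptions(precision=4,suppress=True)
s=read_state();print(s['joint_positions'])
c=capture('wrist');save(c,'w1.png');print(c['eye'],c['rotation'])
for k in ['pin_knob','shaft_shank','shaft_collar','lock_hole','hub_mouth']:
    for r in pinpoint(c,k)[:2]:
        print(k,round(r['confidence'],2),np.round(np.array(r['xy'])*[640,480]),at(c,r['xy'],Z[k]))
E
```

```text
[-48.6462  28.4495  76.1616  -0.0014  75.3911  41.3014]
[ 0.5667 -0.3989  0.4385] [[ 0.0017 -0.9688 -0.2477]
 [-1.     -0.002   0.0009]
 [-0.0013  0.2477 -0.9688]]
pin_knob 0.61 [337. 195.] [ 0.521  -0.4237  0.06  ]
shaft_collar 0.63 [274. 199.] [ 0.515  -0.3592  0.048 ]
lock_hole 0.62 [122. 227.] [ 0.4894 -0.2063  0.068 ]
hub_mouth 0.98 [113. 186.] [ 0.5307 -0.2074  0.076 ]
hub_mouth 0.22 [307. 195.] [ 0.5226 -0.3932  0.076 ]
```

View pics/w1.png

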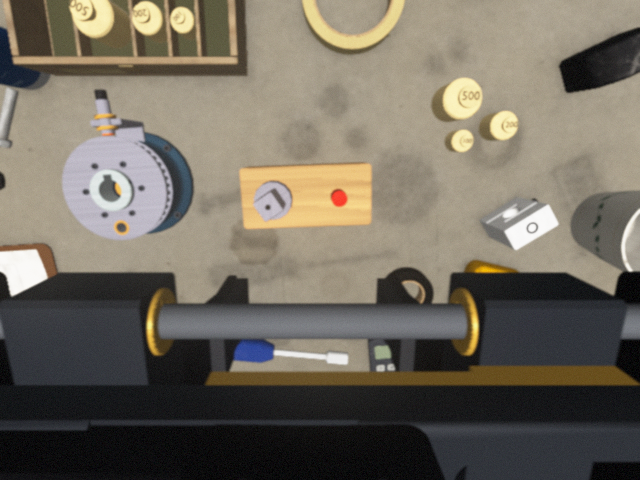

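```bash
cat >> h.py <<'E'
def red(c,roi):
    im=c['img'].astype(int);m=((im[...,0]>130)&(im[...,1]<70)&(im[...,2]<70)).astype(np.uint8)
    k=np.zeros_like(m);k[roi[1]:roi[3],roi[0]:roi[2]]=1;m*=k
    n,l,st,ce=cv2.connectedComponentsWithStats(m);i=1+np.argmax(st[1:,4]);return ce[i],st[i]
E
python3 - <<'E'
from h import *
np.set_printoptions(precision=4,suppress=True)
c=capture('wrist');ce,st=red(c,(300,160,380,235));print(ce,st,at(c,(ce+.5)/[640,480],.067))
im=c['img'][...,::-1]
a=cv2.resize(im[170:240,230:300],(420,420),interpolation=2);b=cv2.resize(im[125:255,50:180],(420,420)[:2],interpolation=2)
cv2.imwrite('pics/w2.png',np.hstack([cv2.resize(a,(399,420)),cv2.resize(b,(399,420))]))
# expected knob outline check, holes
t=capture('top');ct,st2=red(t,(360,205,400,245));print(ct,st2,at(t,(ct+.5)/[640,480],.068))
E
```

```text
[338.976 197.592] [332 190  14  16 125] [ 0.5186 -0.4256  0.067 ]Traceback (most recent call last):
  File "<stdin>", line 8, in <module>
  File "h.py", line 18, in red
    n,l,st,ce=cv2.connectedComponentsWithStats(m);i=1+np.argmax(st[1:,4]);return ce[i],st[i]
                                                      ~~~~~~~~~^^^^^^^^^^
    return _wrapfunc(a, 'argmax', axis=axis, out=out, **kwds)
    return bound(*args, **kwds)
ValueError: attempt to get argmax of an empty sequence
```

View pics/w2.png

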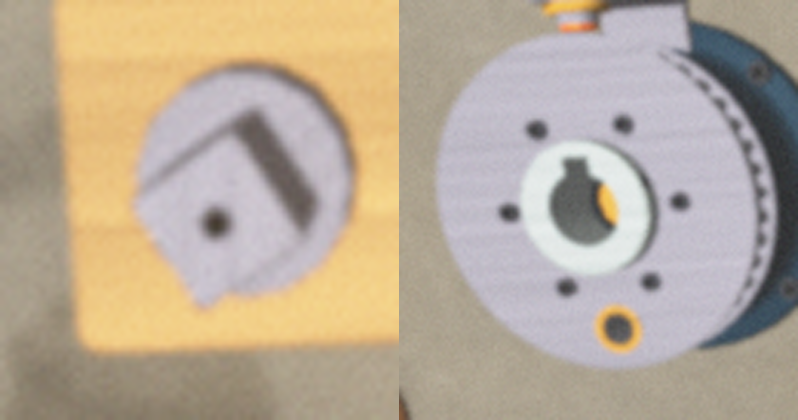

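>>> move_arm([
  [[0.31,0.43,0.5],[0,0,0],0.5],
  [[0.31,0.43,0.9],[0,0,0],0.5],
  [[0,0,0.9],[0,0,0],0.5],
  [[0,0,0.9],[0,0,0],0.5],
  [[0,0,0.9],[0,0,0],0.5],
  [[0,0,0.9],[0,0,0],0.5],
  [[0,0,0],[0,0,0],0.5],
  [[0,0,0],[0,0,0],0.5],
])

```text
time_s: 7.28
position: [0.5177, -0.4248, 0.1251]
tcp_rot: [[1.0, 0.003, -0.003], [0.003, -1.0, 0.003], [-0.003, -0.003, -1.0]]
force: [0.0, -0.5, 0.2]
opening: 0.499
grasp_force: 0.0
```

```bash
python3 - <<'E'
from h import *
np.set_printoptions(precision=4,suppress=True)
s=read_state();print(s['position'])
c=capture('wrist');save(c,'w3.png');print(c['eye'])
ce,st=red(c,(200,100,440,400));print(ce,st,at(c,(ce+.5)/[640,480],.067),at(c,(ce+.5)/[640,480],.072))
for k in ['pin_knob','shaft_shank','shaft_collar']:
    for r in pinpoint(c,k)[:1]:
        print(k,round(r['confidence'],2),np.round(np.array(r['xy'])*[640,480]),at(c,r['xy'],Z[k]))
E
```

```text
[ 0.5177 -0.4248  0.1251]
[ 0.5851 -0.4242  0.2869]
[315.4563 256.9259] [305 241  23  31 526] [ 0.5196 -0.4259  0.067 ] [ 0.5211 -0.4258  0.072 ]
pin_knob 0.76 [319. 255.] [ 0.5188 -0.4275  0.06  ]
shaft_shank 0.65 [198. 275.] [ 0.5154 -0.3595  0.088 ]
shaft_collar 0.56 [213. 258.] [ 0.5134 -0.3575  0.048 ]
```

View pics/w3.png

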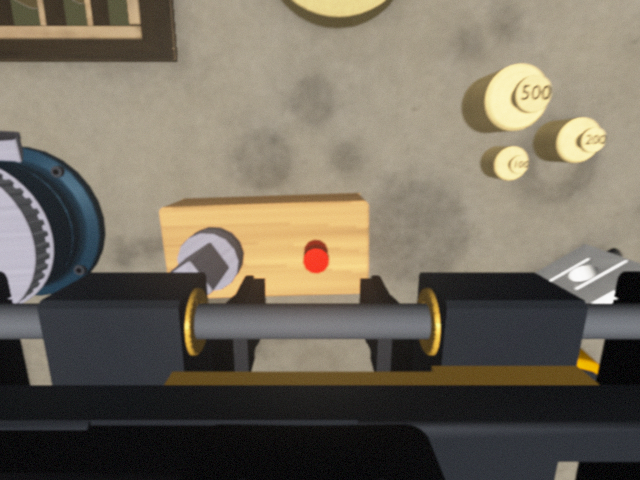

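>>> move_arm([
  [[0.06,0.04,0.6],[0,0,0],0.5],
  [[0,0,0.6],[0,0,0],0.5],
  [[0,0,0.6],[0,0,0],0.5],
  [[0,0,0.4],[0,0,0],0.5],
  [[0,0,0.2],[0,0,0],0.5],
  [[0,0,0],[0,0,0],0.5],
  [[0,0,0],[0,0,0],0.9],
  [[0,0,0],[0,0,0],0.9],
  [[0,0,0],[0,0,0],0.9],
  [[0,0,0],[0,0,0],0.9],
  [[0,0,0],[0,0,0],1],
  [[0,0,0],[0,0,0],1],
])

```text
time_s: 8.48
position: [0.5205, -0.427, 0.0552]
tcp_rot: [[1.0, 0.003, 0.001], [0.003, -1.0, -0.001], [0.001, 0.001, -1.0]]
force: [0.1, 0.2, 2.0]
opening: 0.173
grasp_force: 30.0
```

>>> move_arm([
  [[0,0,-0.5],[0,0,0],1],
  [[0,0,-0.9],[0,0,0],1],
  [[0,0,-0.9],[0,0,0],1],
  [[0,0,-0.9],[0,0,0],1],
  [[0,0,-0.8],[0,0,0],1],
  [[-0.1,-0.7,0],[0,0,0],1],
  [[-0.1,-0.8,0],[0,0,0],1],
  [[-0.12,-0.9,0],[0,0,0],1],
  [[-0.12,-0.9,0],[0,0,0],1],
  [[-0.12,-0.9,0],[0,0,0],1],
  [[-0.12,-0.9,0],[0,0,0],1],
  [[-0.12,-0.9,0],[0,0,0],1],
  [[-0.12,-0.8,0],[0,0,0],1],
  [[-0.12,-0.56,0],[0,0,0],1],
  [[0,0,0],[0,0,0],1],
  [[0,0,0],[0,0,0],1],
  [[0,0,0],[0,0,0],1],
])

```text
time_s: 9.9
position: [0.4893, -0.2072, 0.1749]
tcp_rot: [[1.0, 0.003, 0.001], [0.003, -1.0, -0.002], [0.001, 0.002, -1.0]]
force: [1.2, -0.0, -0.4]
opening: 0.172
grasp_force: 30.0
```

```bash
python3 - <<'E'
from h import *
np.set_printoptions(precision=4,suppress=True)
s=read_state();print(s['position'],s['tcp_rot'])
c=capture('wrist');save(c,'w4.png',(200,60,480,340),2);print(c['eye'])
ce,st=red(c,(200,100,440,400));print('red',ce,st,at(c,(ce+.5)/[640,480],s['position'][2]+.017))
for k in ['lock_hole','hub_mouth','pin_knob']:
    for r in pinpoint(c,k)[:1]:
        print(k,round(r['confidence'],2),np.round(np.array(r['xy'])*[640,480],1),at(c,r['xy'],Z[k]))
E
```

```text
[ 0.4893 -0.2072  0.1749] [[ 1.      0.0026  0.0015]
 [ 0.0026 -1.     -0.0016]
 [ 0.0015  0.0016 -1.    ]]
[ 0.556  -0.2059  0.337 ]
red [319.7932 361.1691] [306 350  28  22 556] [ 0.4663 -0.2098  0.1919]
lock_hole 0.92 [314.5 238.9] [ 0.4913 -0.208   0.068 ]
pin_knob 0.7 [313.7 303.3] [ 0.4367 -0.2077  0.06  ]
```

View pics/w4.png

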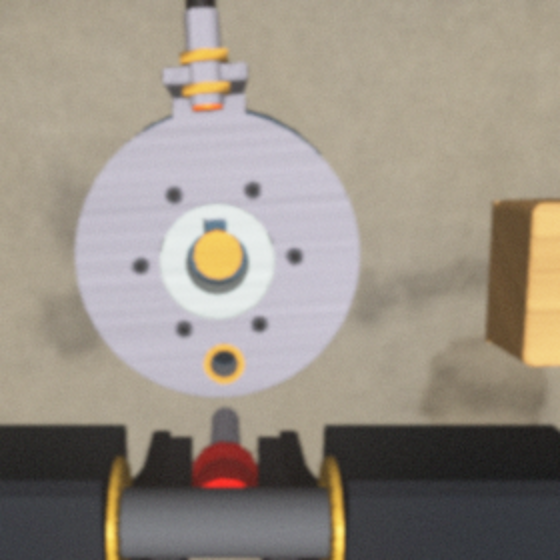

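```bash
cat >> h.py <<'E'
def brass(c,roi):
    h=cv2.cvtColor(c['img'],cv2.COLOR_RGB2HSV);m=((h[...,0]>12)&(h[...,0]<30)&(h[...,1]>120)&(h[...,2]>120)).astype(np.uint8)
    k=np.zeros_like(m);k[roi[1]:roi[3],roi[0]:roi[2]]=1;ct,_=cv2.findContours(m*k,0,2)
    q=max(ct,key=cv2.contourArea);return cv2.minEnclosingCircle(q)
E
python3 - <<'E'
from h import *
np.set_printoptions(precision=4,suppress=True)
s=read_state();p=s['position'];R=np.array(s['tcp_rot'])
c=capture('wrist')
(b,r)=brass(c,(295,225,330,258));print(b,r,at(c,(np.array(b)+.5)/[640,480],.068))
tip=np.array(p)+R@[0,0,.0492];print('tip',tip,proj(c,tip),proj(c,np.array(p)),proj(c,tip+[.004,0,0.003]))
g=cv2.cvtColor(c['img'],cv2.COLOR_RGB2GRAY)
print(g[258:276,300:326:1])
# hub rim: bright
im=c['img'].astype(int);m=((im.min(2)>205)).astype(np.uint8);m[:, :270]=0;m[:,345:]=0;m[:150]=0;m[225:]=0
ct,_=cv2.findContours(m,0,2);q=max(ct,key=cv2.contourArea);e=cv2.fitEllipse(q);print(e,at(c,(np.array(e[0])+.5)/[640,480],.076))
E
```

```text
(311.773681640625, 240.96316528320312) 9.284494400024414 [ 0.4889 -0.2063  0.068 ]
tip [ 0.4889 -0.2073  0.1253] [313.861  264.9023] [314.207  297.0369] [313.9041 259.8814]
[[163 161 165 164 167 161 169 169 166 172 168 170 168 170 171 168 168 167
  166 161 165 166 165 165 163 163]
 [162 162 163 164 163 164 164 163 164 163 163 167 165 164 165 165 164 162
  168 166 166 165 163 165 166 165]
 [163 165 164 164 163 162 163 161 159 164 163 165 164 166 166 162 164 164
  163 165 164 168 164 163 166 167]
 [166 165 165 166 161 162 165 164 161 160 167 159 160 164 165 164 161 163
  161 169 167 165 165 166 165 163]
 [162 169 164 164 167 164 162 163 163 165 161 157 155 160 156 160 163 162
  160 165 167 168 168 166 163 165]
 [163 163 165 164 163 162 164 161 161 153 145 140 138 140 141 147 157 164
  168 164 163 166 163 167 165 162]
 [161 163 161 161 162 164 168 157 146 129 121 112 112 112 119 128 143 156
  158 161 163 163 167 165 166 162]
 [163 165 162 164 160 165 156 143 122 112 102 100 104 100 101 108 119 132
  150 160 161 162 163 167 164 163]
 [160 165 163 166 162 165 149 131 108 100  98  98 101  
[... 462 characters left out ...]
23 149 162 158 160 163 162]
 [160 160 159 160 159 135 111  98  89  99  99  98  97  98  98  96  97  90
  100 126 155 165 158 162 157 160]
 [159 161 162 159 156 139 105  96  93 100  99  99  96 100  90  97  91  95
   97 125 154 160 163 161 162 162]
 [160 160 161 163 155 133 106  93  94  96  99  99  96  95  98  93  94  88
   97 122 150 163 160 164 162 161]
 [161 161 164 163 154 138 104  95  96  96  99  98  94  99  93  93  94  88
   96 121 147 159 163 164 166 162]
 [163 162 166 163 158 132 110  96  95  98  99  97  99  96  99  98  95  87
   96 122 142 161 163 162 162 161]]
((308.1202392578125, 189.45404052734375), (56.46736526489258, 57.10169982910156), 98.76505279541016) [ 0.5276 -0.2037  0.076 ]
```

>>> move_arm([
  [[0.02,-0.01,0.5],[0,0,0],1],
  [[0,0,0.6],[0,0,0],1],
  [[0,0,0.5],[0,0,0],1],
  [[0,0,0.15],[0,0,0],1],
  [[0,0,0],[0,0,0],1],
  [[0,0,0],[0,0,0],1],
])

```text
time_s: 10.65
position: [0.4893, -0.2062, 0.1222]
tcp_rot: [[1.0, 0.002, 0.0], [0.002, -1.0, -0.0], [0.0, 0.0, -1.0]]
force: [1.0, 0.3, -0.5]
opening: 0.171
grasp_force: 30.0
```

```bash
python3 - <<'E'
from h import *
np.set_printoptions(precision=4,suppress=True)
s=read_state();p=s['position'];print(p)
c=capture('wrist');q=proj(c,[.4889,-.2063,.068]);print(q)
u,v=int(q[0]),int(q[1]);save(c,'w5.png',(u-50,v-40,u+50,v+35),7)
E
```

```text
[ 0.4893 -0.2062  0.1222]
[314.0352 263.0708]
```

View pics/w5.png

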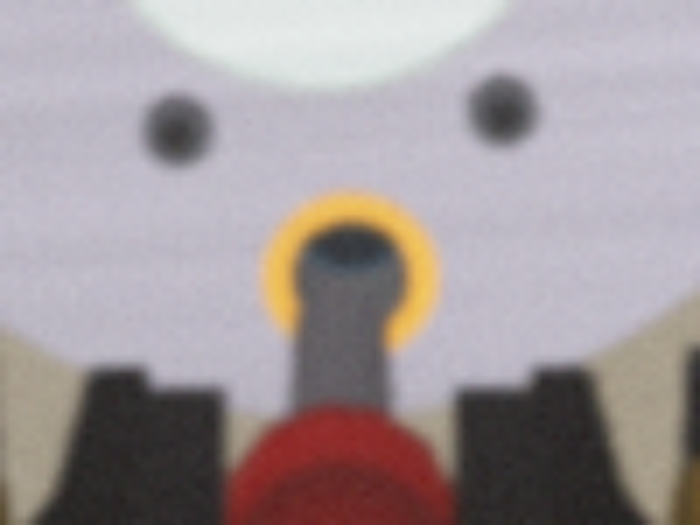

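>>> move_arm([
  [[0.03,0.02,0],[0,0,0],1],
  [[0,0,0.1],[0,0,0],1],
  [[0,0,0.1],[0,0,0],1],
  [[0,0,0.1],[0,0,0],1],
  [[0,0,0.1],[0,0,0],1],
  [[0,0,0],[0,0,0],1],
])

```text
time_s: 11.2
position: [0.4898, -0.2061, 0.1094]
tcp_rot: [[1.0, 0.003, -0.001], [0.003, -1.0, 0.001], [-0.001, -0.001, -1.0]]
force: [1.0, 0.1, -1.5]
opening: 0.176
grasp_force: 30.0
```

>>> move_arm([
  [[0,0,0.13],[0,0,0],1],
  [[0,0,0.13],[0,0,0],1],
  [[0,0,0.13],[0,0,0],1],
  [[0,0,0.13],[0,0,0],1],
  [[0,0,0.13],[0,0,0],1],
  [[0,0,0.13],[0,0,0],1],
  [[0,0,0],[0,0,0],1],
  [[0,0,0],[0,0,0],1],
])

```text
time_s: 11.87
position: [0.49, -0.2063, 0.0863]
tcp_rot: [[1.0, 0.003, -0.0], [0.003, -1.0, 0.0], [-0.0, -0.0, -1.0]]
force: [0.6, 0.4, -0.0]
opening: 0.171
grasp_force: 30.0
```

>>> move_arm([
  [[0,0,0.1],[0,0,0],1],
  [[0,0,0.1],[0,0,0],1],
  [[0,0,0.1],[0,0,0],1],
  [[0,0,0.07],[0,0,0],1],
  [[0,0,0.03],[0,0,0],1],
  [[0,0,0],[0,0,0],1],
  [[0,0,0],[0,0,0],1],
])

```text
time_s: 12.45
position: [0.4901, -0.2064, 0.0751]
tcp_rot: [[1.0, 0.003, 0.0], [0.003, -1.0, -0.0], [0.0, 0.0, -1.0]]
force: [-0.7, 1.0, 3.7]
opening: 0.173
grasp_force: 30.0
```

>>> move_arm([
  [[0,0,0.05],[0,0,0],1],
  [[0,0,0],[0,0,0],1],
  [[0,0,0],[0,0,0],1],
  [[0,0,0],[0,0,0],1],
])

```text
time_s: 12.78
position: [0.4902, -0.2066, 0.0749]
tcp_rot: [[1.0, 0.003, 0.001], [0.003, -1.0, -0.001], [0.001, 0.001, -1.0]]
force: [-2.2, 0.6, 14.4]
opening: 0.173
grasp_force: 30.0
```

>>> move_arm([
  [[0,0,0],[0,0,0],0.6],
  [[0,0,0],[0,0,0],0.6],
  [[0,0,0],[0,0,0],0.6],
  [[0,0,0],[0,0,0],0.6],
  [[0,0,-0.4],[0,0,0],0.5],
  [[0,0,-0.9],[0,0,0],0.5],
  [[0,0,-0.9],[0,0,0],0.5],
  [[0,0,-0.9],[0,0,0],0.5],
  [[0,0,-0.9],[0,0,0],0.5],
  [[0,0.8,-0.6],[0,0,0],0.5],
  [[0,0.9,0],[0,0,0],0.5],
  [[0,0.9,0],[0,0,0],0.5],
  [[0,0.9,0],[0,0,0],0.5],
  [[0,0.9,0],[0,0,0],0.5],
  [[0,0.7,0],[0,0,0],0.5],
  [[0,0,0],[0,0,0],0.5],
  [[0,0,0],[0,0,0],0.5],
])

```text
time_s: 14.2
position: [0.4899, -0.3599, 0.2102]
tcp_rot: [[1.0, 0.001, -0.001], [0.001, -1.0, 0.001], [-0.001, -0.001, -1.0]]
force: [-0.9, 0.7, -0.7]
opening: 0.5
grasp_force: 0.0
```

```bash
python3 - <<'E'
from h import *
np.set_printoptions(precision=4,suppress=True)
s=read_state();p=s['position'];print(p)
c=capture('wrist');q=proj(c,[.516,-.360,.108]);print(q,c['eye'])
u,v=int(q[0]),int(q[1]);save(c,'w6.png',(u-50,v-45,u+50,v+40),7);print(u-50,v-45)
for k in ['shaft_shank','shaft_collar','hub_mouth','lock_hole']:
    for r in pinpoint(c,k)[:1]:
        print(k,round(r['confidence'],2),np.round(np.array(r['xy'])*[640,480],1),at(c,r['xy'],Z[k]))
ce,st=red(c,(0,100,200,400));print('knob',ce,st,at(c,(ce+.5)/[640,480],.089))
E
```

```text
[ 0.4899 -0.3599  0.2102]
[313.93   207.0671] [ 0.557  -0.3593  0.3722]
263 162
shaft_shank 0.7 [310.8 202.2] [ 0.5166 -0.3576  0.088 ]
shaft_collar 0.74 [313.3 195.5] [ 0.5168 -0.3596  0.048 ]
hub_mouth 0.59 [153.1 177.7] [ 0.5339 -0.2342  0.076 ]
lock_hole 0.93 [129.5 231.6] [ 0.4889 -0.2066  0.068 ]
knob [114.6901 239.0141] [105 229  20  20 284] [ 0.4873 -0.2052  0.089 ]
```

View pics/w6.png

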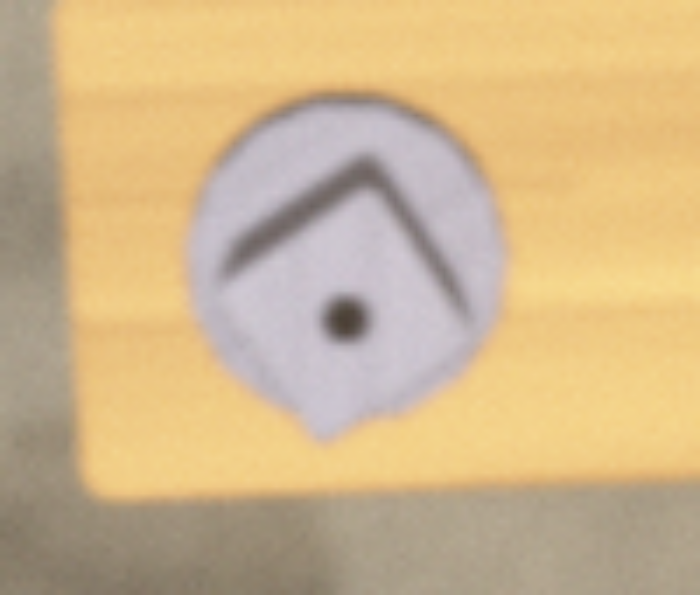

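>>> move_arm([
  [[0.44,0,0],[0,0,-0.057],0.5],
  [[0.37,0.05,0],[0,0,-0.057],0.5],
  [[0,0,0],[0,0,-0.057],0.5],
  [[0,0,0],[0,0,-0.057],0.5],
  [[0,0,0],[0,0,-0.057],0.5],
  [[0,0,0],[0,0,0],0.5],
])

```text
time_s: 14.95
position: [0.515, -0.3583, 0.2112]
tcp_rot: [[0.824, 0.567, -0.0], [0.567, -0.824, 0.0], [-0.0, -0.0, -1.0]]
force: [0.1, -0.0, 0.6]
opening: 0.499
grasp_force: 0.0
```

>>> move_arm([
  [[0.017,0.065,0.4],[0,0,0],0.5],
  [[0,0,0.8],[0,0,0],0.5],
  [[0,0,0.9],[0,0,0],0.5],
  [[0,0,0.9],[0,0,0],0.5],
  [[0,0,0.8],[0,0,0],0.5],
  [[0,0,0.5],[0,0,0],0.5],
  [[0,0,0.25],[0,0,0],0.5],
  [[0,0,0],[0,0,0],0.5],
  [[0,0,0],[0,0,0],0.5],
  [[0,0,0],[0,0,0],0.8],
  [[0,0,0],[0,0,0],0.8],
  [[0,0,0],[0,0,0],0.9],
  [[0,0,0],[0,0,0],0.9],
  [[0,0,0],[0,0,0],0.9],
])

```text
time_s: 16.12
position: [0.5163, -0.3607, 0.0754]
tcp_rot: [[0.826, 0.564, 0.0], [0.564, -0.826, -0.0], [0.0, 0.0, -1.0]]
force: [-1.0, 0.3, 4.1]
opening: 0.227
grasp_force: 29.9
```

>>> move_arm([
  [[0,0,-0.3],[0,0,0],1],
  [[0,0,-0.7],[0,0,0],1],
  [[0,0,-0.9],[0,0,0],1],
  [[0,0,-0.9],[0,0,0],1],
  [[0,0,-0.6],[0,0,0],1],
  [[0.46,-0.59,0],[0,0,0],1],
  [[0.46,-0.59,0],[0,0,0],1],
  [[0.46,-0.59,0],[0,0,0],1],
  [[0.46,-0.59,0],[0,0,0],1],
  [[0.46,-0.59,0],[0,0,0],1],
  [[0.46,-0.59,0],[0,0,0],1],
  [[0.46,-0.59,0],[0,0,0],1],
  [[0,0,0],[0,0,0],1],
  [[0,0,0],[0,0,0],1],
  [[0,0,0],[0,0,0],1],
])

```text
time_s: 17.37
position: [0.5264, -0.2044, 0.177]
tcp_rot: [[0.825, 0.565, 0.001], [0.565, -0.825, -0.001], [-0.0, 0.001, -1.0]]
force: [-0.2, -0.6, -2.6]
opening: 0.229
grasp_force: 29.9
```

```bash
python3 - <<'E'
from h import *
np.set_printoptions(precision=4,suppress=True)
s=read_state();p=np.array(s['position']);print(p,s['joint_positions'])
c=capture('scene');a=p-[0,0,.0474];q=proj(c,a);print(q)
u,v=int(q[0]),int(q[1]);b=c['img'][...,::-1][v-35:v+35,u-40:u+40]
w=capture('wrist');q=proj(w,[.5276,-.2037,.076]);print(q)
u,v=int(q[0]),int(q[1]);b2=w['img'][...,::-1][v-105:v+105,u-120:u+120]
cv2.imwrite('pics/s1.png',np.hstack([cv2.resize(b,(400,350),interpolation=2),cv2.resize(b2,(400,350),interpolation=2)]))
for k in ['hub_mouth','lock_hole','shaft_collar']:
    for r in pinpoint(w,k)[:1]:
        print(k,round(r['confidence'],2),np.round(np.array(r['xy'])*[640,480],1),at(w,r['xy'],Z[k]))
for r in pinpoint(c,'shaft_collar')[:2]:print(r)
E
```

```text
[ 0.5264 -0.2044  0.177 ] [-32.5402  28.8964  93.5714  -0.0309  57.475   23.1025]
[327.1579 196.8869]
[313.1685 242.1644]
hub_mouth 0.83 [314.9 240.7] [ 0.5292 -0.2041  0.076 ]
lock_hole 0.77 [288.7 280.6] [ 0.4903 -0.2065  0.068 ]
shaft_collar 0.85 [311.4 279.9] [ 0.4947 -0.2246  0.048 ]
{'xy': [0.5086, 0.395], 'confidence': 0.84}
{'xy': [0.5155, 0.3621], 'confidence': 0.27}
```

View pics/s1.png

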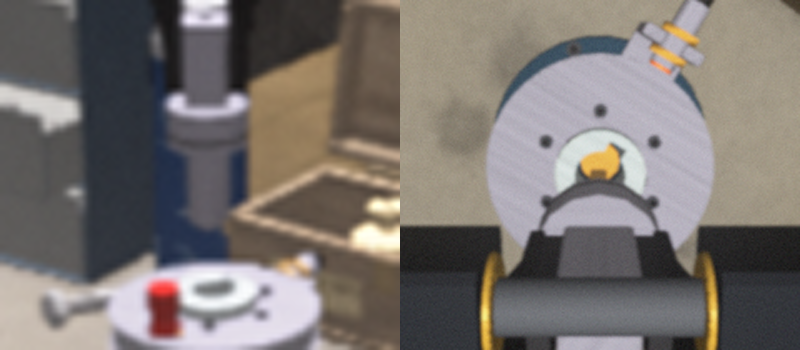

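>>> move_arm([
  [[0,0,0.2],[0,0,0.051],1],
  [[0,0,0.2],[0,0,0.051],1],
  [[0,0,0.1],[0,0,0.051],1],
  [[0,0,0],[0,0,0.051],1],
  [[0,0,0],[0,0,0.051],1],
  [[0,0,0],[0,0,0],1],
  [[0,0,0],[0,0,0],1],
  [[0,0,0],[0,0,0],1],
])

```text
time_s: 18.33
position: [0.5262, -0.2042, 0.1617]
tcp_rot: [[0.998, 0.067, 0.0], [0.067, -0.998, -0.0], [0.0, 0.0, -1.0]]
force: [0.3, 0.4, -1.9]
opening: 0.228
grasp_force: 29.9
```

```bash
python3 - <<'E'
from h import *
np.set_printoptions(precision=4,suppress=True)
s=read_state();p=np.array(s['position']);R=np.array(s['tcp_rot']);print(p,np.degrees(np.arctan2(R[1,0],R[0,0])))
w=capture('wrist');q=proj(w,[.5272,-.204,.076]);print(q,'collar front',proj(w,p+R@[.019,0,.0274]),'key',proj(w,p+R@[.0148,0,.0594]),'keyway end',proj(w,[.5272+.0155,-.203,.076]),'rim top',proj(w,[.5272+.02,-.203,.076]))
u,v=int(q[0]),int(q[1]);cv2.imwrite('pics/w7.png',cv2.resize(w['img'][v-60:v+52,u-75:u+75,::-1],None,fx=5.3,fy=5.3,interpolation=2));print(u-75,v-60)
E
```

```text
[ 0.5262 -0.2042  0.1617] 3.859367088220606
[313.5168 247.3945] collar front [314.1151 242.8797] key [313.8949 236.6402] keyway end [313.6263 225.1237] rim top [314.0903 218.5595]
238 187
```

View pics/w7.png

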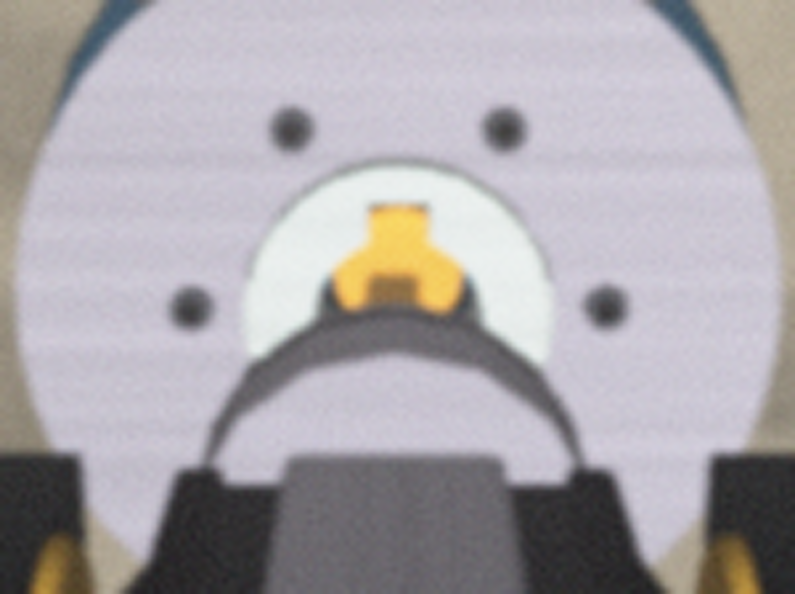

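>>> move_arm([
  [[0.05,-0.017,0.2],[0,0,0],1],
  [[0,0,0.2],[0,0,0],1],
  [[0,0,0.15],[0,0,0],1],
  [[0,0,0.1],[0,0,0],1],
  [[0,0,0.07],[0,0,0],1],
  [[0,0,0],[0,0,0],1],
  [[0,0,0],[0,0,0],1],
])

```text
time_s: 18.97
position: [0.5276, -0.2034, 0.1399]
tcp_rot: [[0.998, 0.065, -0.0], [0.065, -0.998, 0.0], [-0.0, -0.0, -1.0]]
force: [-0.5, -0.7, -4.0]
opening: 0.227
grasp_force: 29.9
```

>>> move_arm([
  [[0,0,0.08],[0,0,0],1],
  [[0,0,0.08],[0,0,0],1],
  [[0,0,0.08],[0,0,0],1],
  [[0,0,0.06],[0,0,0],1],
  [[0,0,0],[0,0,0],1],
  [[0,0,0],[0,0,0],1],
])

```text
time_s: 19.47
position: [0.5276, -0.2037, 0.1308]
tcp_rot: [[0.998, 0.066, -0.0], [0.066, -0.998, -0.001], [-0.0, 0.001, -1.0]]
force: [-0.2, -2.3, -4.8]
opening: 0.225
grasp_force: 29.9
```

>>> move_arm([
  [[0,0,0.07],[0,0,0],1],
  [[0,0,0.07],[0,0,0],1],
  [[0,0,0.07],[0,0,0],1],
  [[0,0,0.07],[0,0,0],1],
  [[0,0,0.07],[0,0,0],1],
  [[0,0,0.07],[0,0,0],1],
  [[0,0,0.07],[0,0,0],1],
  [[0,0,0],[0,0,0],1],
  [[0,0,0],[0,0,0],1],
])

```text
time_s: 20.22
position: [0.5277, -0.2036, 0.116]
tcp_rot: [[0.998, 0.065, 0.0], [0.065, -0.998, -0.0], [0.0, 0.0, -1.0]]
force: [-0.4, -3.8, -3.6]
opening: 0.227
grasp_force: 30.0
```

>>> move_arm([
  [[0,0.01,0.07],[0,0,0],1],
  [[0,0,0.07],[0,0,0],1],
  [[0,0,0.07],[0,0,0],1],
  [[0,0,0.07],[0,0,0],1],
  [[0,0,0.07],[0,0,0],1],
  [[0,0,0.07],[0,0,0],1],
  [[0,0,0],[0,0,0],1],
  [[0,0,0],[0,0,0],1],
])

```text
time_s: 20.88
position: [0.5278, -0.2038, 0.1049]
tcp_rot: [[0.998, 0.066, 0.001], [0.066, -0.998, -0.001], [0.001, 0.001, -1.0]]
force: [-3.4, -2.7, 8.2]
opening: 0.228
grasp_force: 29.9
```

>>> move_arm([
  [[0,0.005,0.04],[0,0,0],1],
  [[0,0,0.04],[0,0,0],1],
  [[0,0,0],[0,0,0],1],
  [[0,0,0],[0,0,0],1],
  [[0,0,0],[0,0,0],1],
])

```text
time_s: 21.3
position: [0.5277, -0.2038, 0.1033]
tcp_rot: [[0.998, 0.066, 0.001], [0.066, -0.998, -0.001], [0.001, 0.001, -1.0]]
force: [-4.3, -1.8, 13.5]
opening: 0.226
grasp_force: 29.9
```

>>> move_arm([
  [[-0.01,0,0.04],[0,0,0],1],
  [[0,0,0],[0,0,0],1],
  [[0,0,0],[0,0,0],1],
  [[0,0,0],[0,0,0],1],
])

```text
time_s: 21.63
position: [0.5277, -0.2037, 0.1033]
tcp_rot: [[0.998, 0.066, 0.002], [0.066, -0.998, -0.001], [0.002, 0.001, -1.0]]
force: [-5.3, -0.7, 20.5]
opening: 0.224
grasp_force: 30.0
```

```bash
python3 - <<'E'
from h import *
s=read_state();print(s['position'],s['force'],s['grasp_force'])
c=capture('scene');ce,st=red(c,(290,190,340,260));print(ce,st,'knob expected',proj(c,[.4893,-.2065,.080]))
print(hand_in())
E
```

```text
[ 0.52771159 -0.20372773  0.10327508] [-5.34960227 -0.662863   20.46780766] 29.96840769192204
[319.33333333 219.44444444] [317 219   6   2   9] knob expected [318.26273994 221.83683074]
the job is handed in; nothing more can be done
None
```

The pin is pushed down into the pulley, and the shaft is keyed and pressed until its collar met the hub (about 20 N push, still gripped at 30 N). I handed in at about 21.6 s of the 61 s allowed; no verdict came back, and I read "home" from heights and forces because I couldn't measure the cup or pulley.

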